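# Set a hopper's slide gate with a slotted stroke spacer

### The arm

A 6-joint arm with a two-finger parallel gripper is mounted at the origin on a cart in front of the work surface, level with it; the furniture and walls round the work are solid. World frame = base frame: x ahead of the robot, y to its left, z up, the work surface at z = 0. Lengths are in mm, angles in rad, forces in N, time in s.
With the tool pointing down it reaches from about 275 to 750 mm from the base axis. Payload 10.2 kg.
Tool frame: the origin (TCP) lies between the finger pads; the fingertips stand 11 mm ahead of it and the grasp point (between the pads) lies 8 mm behind it (ctrl.nose_length is the distance from the TCP to the fingertips, in mm); x points along the fingers, y is the direction in which the jaws open and shut, and the axes are right-handed (so a half turn about x gives the same grasp; the last joint's range is limited). The gripper opens to 85 mm and grips with 20 to 120 N. Pads are 22 mm wide; open, the fingers measure 114 mm over their backs; the gripper's body (76 mm by 85 mm) begins 54 mm behind the grasp point. The pads swing forward as they close: fully open they stand 13 mm farther back than shut.
Start: joints at [-1.33, 0.313, 1.498, -0, 1.331, -0.223], TCP at [234.848, -469.551, 242.294] pointing down, gripper open.
Joint ranges: [-2.94, 2.94], [-0.97, 2.17], [0.19, 2.56], [-1.23, 4.37], [0.02, 3.11], [-2.88, 2.88]. Speed limits (rad/s): [2.39, 2.39, 3.01, 3.14, 3.14, 3.14].

### API

Orientations are given as a unit quaternion [w, x, y, z].
In Python, from rig import ctrl, capture, ticket gives the robot as it stands.
- The arm moves only by the tool step_arm, never from a script. Its argument "commands" is a list of rows, each a list of 2 entries, a list of its own where there are three numbers: the shift along the world's x, y, z normalised to -1 to 1, where 1 is 0.04 m, then the turn about the world's z normalised to -1 to 1, where 1 is 180 degrees. A call has 1 to 5 rows; each row shifts and turns the commanded pose from where the row before left it; what a row does not reach is not made up. A row lasts 1/10 s, in which the tool goes at most 50 mm and 8.59 degrees, less where a joint would pass 70% of its speed; a pose out of reach is approached as far as the arm can. A call with a number of a shift or a turn outside -1 to 1 is refused whole. A call with a gripper value outside its range is refused whole. "gripper" is the closure, from -1 (fully open) to 1 (shut), so that 0 is half open, set as the call begins (left out, the last holds). The fingers move at their own pace and stop on an object; "force" is the grip in N (left out, the last holds). Time passes only in rows, so rows that do not move let the fingers close. It gives the time, the measured TCP pose, the force and the opening at its end, in the units of the state.
- ctrl.sense(): the state, without advancing time (a new reading comes with each control period).
- capture(name): name is "scene" or "top"; returns a dict with "image" (384x512x3 uint8, blue, green, red), "fov_y" (degrees; the focal length in pixels is half the picture's height over the tangent of half this angle, whatever the lens; pixels are square), "cx", "cy" (the principal point, pixels), "origin" and "orientation" of the camera in the world. Camera axes: x right, y down, z forward; pixel columns grow to the right and rows downward; lengths in mm; the calibration is good to about 2 mm. A picture is of the moment at which its call begins. There is no depth.
- ticket.finish_job(): hands the job in, once; it reports no verdict.
The state is a dict: "time_s": time; "joints": joint angles; "dq": joint speeds; "tau": joint torques, N m; "eef_pos": TCP position; "ee_rot": TCP orientation; "force": force on the tool from outside, world axes, zero at the start; "wrist_torque": the same for the moment, N m; "grip_width": opening from 0.0 (shut) to 1.0 (fully open).
Only numpy, scipy, OpenCV 4.12 (cv2) and the standard library are available. Lean on these libraries where they do the work, as an engineer would, in place of code of your own. Each camera call takes 0.05 s, during which the arm holds its last target.

### The job

Set the feed hopper's slide gate to 32 mm. First pull the stiff gate up by its T-handle, never past 50 mm open; then fetch the thicker slotted spacer from the tray, where its tab is boxed in, lay it on the bench, take it again by the tab (nothing else clears the handle) and slip it onto the stem on top of the fitted one, slots facing opposite ways, and bring the handle down until its collar sits firmly on the stack. Leave the fitted spacer on the stem, the thinner one in the tray, and the bin, the tape roll and the grey casting where they are.

Things in the scene. Friction and masses are not known exactly. Their poses are not given: they have to be found in the camera images.
- hopper: Grey sheet-steel hopper on a dark base 170 x 150 mm, fixed. Origin on the bench straight below the gate's stem; x to its back (box behind the gate, rim 178 mm high, to x = 150), -x to its front (chute to x = -70, under 100 mm high), z up. Guide bars at y = +-53 carry a steel bridge plate, 60 (x) by 124 mm (y), its top 210 mm up; the 12 mm thick stem rises through its middle.
- seat (a point): Point on the stem's axis on top of the bridge plate, where the spacers stack, 210 mm above the bench; axes as the hopper's.
- gate (a joint): Gate opening, m: 0 shut, grows as gate, stem and handle go straight up; end stop 0.060. Sliding friction 9 N, weight 3.4 N: about 13 N pulls it up, 6 N pushes it down, it stays where left. The underside of the stem's collar (36 mm across, 8 mm thick) is this far above the seat, so the gate stops on the spacers between them. Starts just above the fitted 12 mm spacer.
- handle (a point): Middle of the T-handle: black round bar, 16 mm thick, 90 mm long, along the hopper's y, on top of the stem; 252 mm above the bench plus the gate's opening. Its underside is 26 mm above the collar's top; a hub 20 mm across fills the lower 20 mm of that. Take it from above across its 16 mm.
- spacer_fitted: Aluminium spacer already on the stem, 12 mm thick, plan as spacer_thick; loose on the seat, tab to the hopper's back, slot open to the front. Origin under the centre of its slot's round end; -x along its tab, +x out of its slot.
- spacer_fitted_mouth (a point): Middle of the open end of the fitted spacer's slot.
- spacer_thick: Thicker aluminium spacer of the tray: 20 mm, 0.18 kg. Plate 56 x 56 mm; slot 17 mm wide, open at the +x edge (flared to 22 mm), its round end 8.5 mm behind the origin; tab 20 mm wide along -x, from 28 to 76 mm. Origin on the underside at the plate's centre = centre of the slot's round end, where the stem belongs. z up; parallel sides to grip at y = +-28 mm.
- spacer_thick_mouth (a point): Middle of the open end of the thicker spacer's slot, 28 mm along +x from its origin, at mid thickness.
- spacer_thick_tab (a point): Middle of the thicker spacer's tab, 58 mm along -x from its origin, at mid thickness.
- spacer_thin: The thinner spacer in the tray, 10 mm thick, same plan; stays there.
- tray: Black fitted tray, 124 (x) by 200 mm (y), fixed; origin under its centre. Floor 5 mm thick; spacers lie on it, centres at x = 24, y = +-52 mm (either may be thick), tabs along -x in channels 28 mm wide between blocks 25 mm high, flush with the thick one's top: no room for fingers. Plate sides are free, 48 mm between plates. The bench before it (0.38 to 0.46 ahead of the robot) is free.
- bin: Red open parts bin, 156 x 68 x 58 mm, standing across under the chute in front of the hopper, its middle about 85 mm before the stem; stays.
- tape_roll: Black roll of tape, 66 mm across, 19 mm high, between hopper and tray toward the back; stays.
- cast_foot: Small dark grey casting, 38 x 45 x 50 mm tall, standing left of the bin toward the front; stays.

How it is judged:
By the outcome, as a careful person would: the job done as asked, in the order asked, and still so for the second after the job is handed in, with the robot touching nothing.
It also fails if it takes over 72 s, if anything falls off the work surface, if the arm or the gripper's body presses on something with over 40 N, if the wrist force passes 120 N, or if a joint passes its speed limit or range.

## Working session

There is one attempt and no reset: what is moved stays moved. The work goes in short steps, Python scripts to look and compute and a tool call to move; the robot and the scene stay as the last step left them, time stands still between calls to the robot, and variables do not carry over. Pictures are saved under pics/ and viewed, and the job is handed in when it is done.

Besides the shell and the picture viewer there is one more tool, called after ">>>" as name([rows], argument=value, ...), one row to a line, values as JSON. step_arm: Moves the arm, as the interface text tells. Its arguments: {"type":"object","properties":{"commands":{"type":"array","items":{"type":"array"}},"gripper":{"type":"number"},"force":{"type":"number"}},"required":["commands"]}

```bash
ls; mkdir -p pics; python3 - <<'E'
from rig import ctrl,capture
import cv2
for n in("scene","top"):
    c=capture(n); cv2.imwrite(f"pics/{n}0.png",c["image"]); print(n,c["fov_y"],c["cx"],c["cy"],c["origin"],c["orientation"])
print(ctrl.sense())
E
```

```text
pics
scene 48.82283655535712 262.04504994108237 191.24675843105985 [474.26664773 528.33366281 993.84652842] [ 0.02716279 -0.09296558  0.96196456 -0.25542859]
top 44.85857343687867 259.6423279310889 196.0162295924082 [ 486.43184696   52.69398213 1224.35771325] [-0.02645326  0.70961407 -0.70381193  0.01992123]
{'time_s': 0.1, 'joints': array([-1.33038091e+00,  3.13405708e-01,  1.49837327e+00, -3.06028337e-05,
        1.33102797e+00, -2.23386468e-01]), 'dq': array([-1.82892558e-03, -1.79860934e-03, -2.25849315e-03,  2.63975074e-05,
       -8.43083904e-04, -9.30876925e-04]), 'tau': array([ 2.29073550e-03, -4.12898147e+01, -2.60144055e+01, -1.65355618e-04,
        3.05711714e-03,  1.51675272e-05]), 'eef_pos': array([ 234.79231895, -469.31491657,  241.78175838]), 'ee_rot': array([-0.1620862 , -0.68816354, -0.16294463,  0.68819187]), 'force': array([ 0.24279659,  0.16323177, -0.47047395]), 'wrist_torque': array([ 0.00036932, -0.04234285,  0.01334775]), 'grip_width': 1.0005533566231941}
```

View pics/scene0.png

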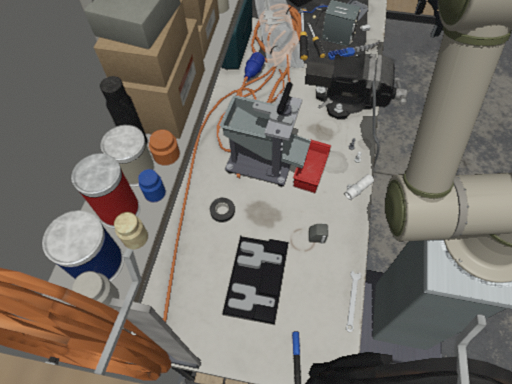

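View pics/top0.png

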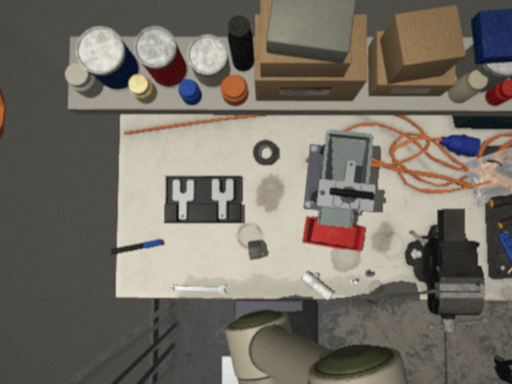

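The scene view shows the hopper near (262,140), the tray near (255,280) and the bin near (312,165). In the top view the hopper is near (345,185), the tray near (203,200), the handle near (352,194), the tape near (266,152) and the casting near (257,249). Next I'll crop closer.

```bash
cat > h.py <<'E'
import numpy as np,cv2
from scipy.spatial.transform import Rotation as R
def cam(c):
    w,x,y,z=c["orientation"]; M=R.from_quat([x,y,z,w]).as_matrix()
    f=c["image"].shape[0]/2/np.tan(np.radians(c["fov_y"]/2)); return M,f,np.array(c["origin"])
def proj(c,P):
    M,f,o=cam(c); q=(np.atleast_2d(P)-o)@M; return np.c_[c["cx"]+f*q[:,0]/q[:,2],c["cy"]+f*q[:,1]/q[:,2]]
def ray(c,uv):
    M,f,o=cam(c); d=M@np.array([(uv[0]-c["cx"])/f,(uv[1]-c["cy"])/f,1]); return o,d/np.linalg.norm(d)
def atz(c,uv,z):
    o,d=ray(c,uv); return o+d*(z-o[2])/d[2]
def tri(c1,u1,c2,u2):
    o1,d1=ray(c1,u1);o2,d2=ray(c2,u2)
    s=np.linalg.lstsq(np.c_[d1,-d2],o2-o1,rcond=None)[0]
    a=o1+s[0]*d1;b=o2+s[1]*d2; return (a+b)/2,np.linalg.norm(a-b)
def crop(c,u0,v0,w,h,s,name):
    cv2.imwrite(name,cv2.resize(c["image"][v0:v0+h,u0:u0+w],None,fx=s,fy=s,interpolation=cv2.INTER_CUBIC))
E
python3 - <<'E'
from rig import ctrl,capture
from h import *
import pickle
T=capture("top");S=capture("scene")
pickle.dump((T,S),open("c0.pkl","wb"))
crop(T,290,120,110,140,5,"pics/t_hop.png" ) if 0 else crop(T,295,125,100,75*1+50,6 if 0 else 4.8 and 4,"pics/t_hop.png")
crop(T,160,170,90,60,8,"pics/t_tray.png")
crop(S,215,75,120,120,5,"pics/s_hop.png")
crop(S,215,230,80,100,6,"pics/s_tray.png")
E
```

```text
(no output)
```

View pics/t_hop.png

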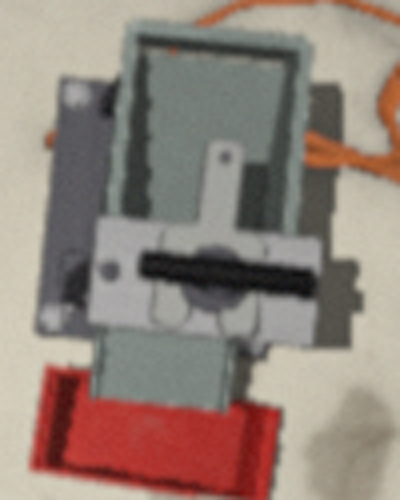

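View pics/t_tray.png

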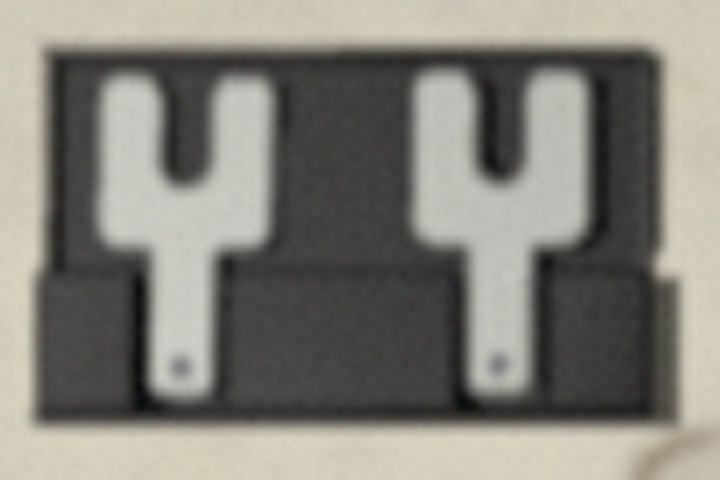

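View pics/s_hop.png

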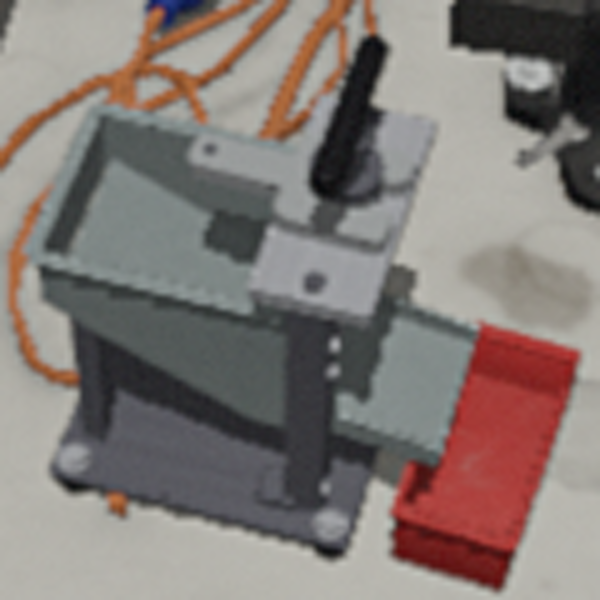

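View pics/s_tray.png

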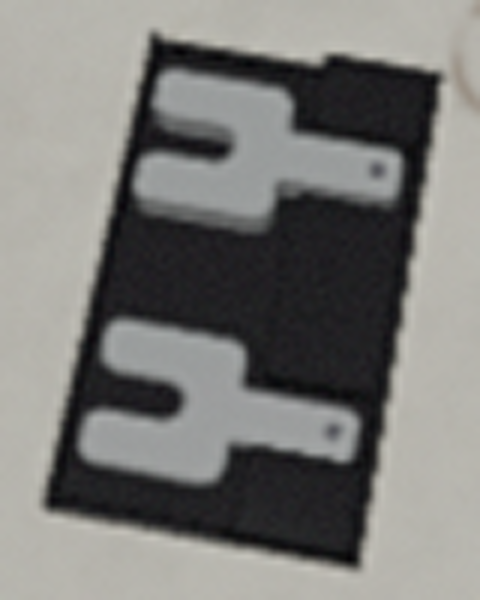

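```bash
python3 - <<'E'
from h import *
import pickle
from rig import ctrl
T,S=pickle.load(open("c0.pkl","rb"))
crop(T,310,170,75,50,10,"pics/t_h2.png")
crop(S,250,75,60,70,8,"pics/s_h2.png")
print(ctrl.nose_length, [k for k in dir(ctrl) if k[0]!='_'])
E
```

```text
11.0 ['PlanningError', 'nose_length', 'sense']
```

View pics/t_h2.png

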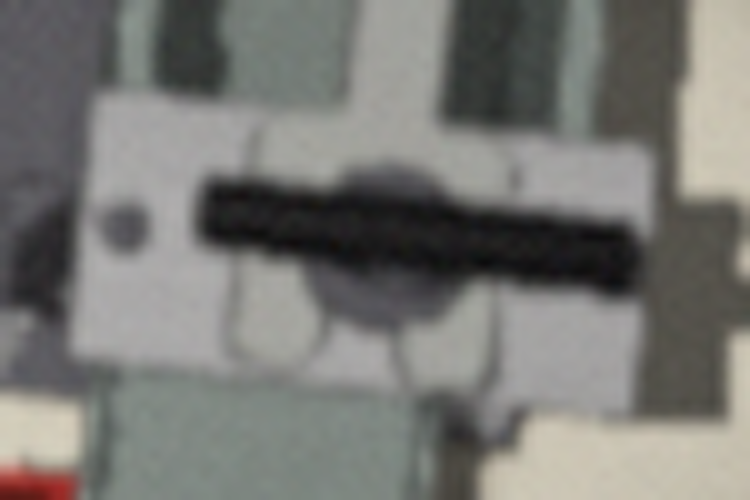

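View pics/s_h2.png

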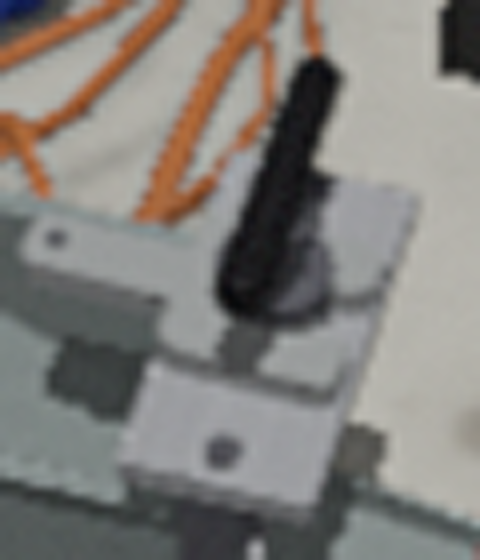

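```bash
cat > fit.py <<'E'
from h import *
import pickle
from scipy.optimize import least_squares
T,S=pickle.load(open("c0.pkl","rb"))
def px(U,s,o): return (np.array(U,float)+.5)/s-.5+np.array(o)
def fit(loc,obs,x0,zfree=True,n=0):
    # loc: list of (x,y,z) ; obs: list of (cam idx, pixel)
    def W(p):
        c,s=np.cos(p[2]),np.sin(p[2]); L=np.array(loc,float)
        return np.c_[p[0]+c*L[:,0]-s*L[:,1],p[1]+s*L[:,0]+c*L[:,1],L[:,2]+(p[3] if zfree else 0)]
    def res(p):
        w=W(p); return np.concatenate([proj((T,S)[i],w[k:k+1])[0]-o for k,(i,o) in enumerate(obs)])
    r=least_squares(res,x0 if zfree else x0[:3],loss='soft_l1')
    return r.x,res(r.x).reshape(-1,2)
if __name__=="__main__":
    np.set_printoptions(precision=2,suppress=True)
    t=lambda U:(0,px(U,10,(310,170))); s=lambda U:(1,px(U,8,(250,75)))
    loc=[(30,62,210),(30,-62,210),(-30,62,210),(-30,-62,210),(30,62,210),(-30,62,210),(-30,-62,210)]
    obs=[t((95,90)),t((652,150)),t((72,355)),t((630,415)),s((120,462)),s((322,508)),s((418,195))]
    for zf in(True,False):
        p,r=fit(loc,obs,[550,-170,0,0],zf); print("plate",p,"\n",r)
    loc=[(0,45,0),(0,-45,0),(0,45,0),(0,-45,0)]
    obs=[t((205,210)),t((635,260)),s((243,288)),s((320,72))]
    p,r=fit(loc,obs,[550,-170,0,265],True); print("bar",p,r)
    t=lambda U:(0,px(U,8,(160,170))); s=lambda U:(1,px(U,6,(215,230)))
    for name,a,b in(("right",(498,364),(377,170)),("left",(180,367),(333,431))):
        print(name,"hole",tri(T,t(a)[1],S,s(b)[1]))
    # plate corners of spacers: tab end edges, etc. top-surface points
    for nm,o in (("right",[t((412,70)),t((590,70)),t((412,245)),t((592,242)),t((468,398)),t((532,398)),
                  s((150,100)),s((133,182)),s((292,95)),s((275,212)),s((402,148)),s((395,195)),t((500,182)),]),
                 ("left",[t((98,72)),t((275,75)),t((98,245)),t((275,247)),t((147,398)),t((213,398)),
                  s((100,347)),s((80,435)),s((245,350)),s((225,480)),s((360,410)),s((352,460)),t((187,184))])):
        l=[(28,28,0),(28,-28,0),(-28,28,0),(-28,-28,0),(-76,10,0),(-76,-10,0)]
        # scene: upper in image = -y
        l2=[(28,-22,0),(28,28-6,0),(-28,-28,0),(-28,28,0),(-76,-10,0),(-76,10,0)]
        L=l+l2+[(-8.5,0,0)]
        # extremities: use only good ones
        for zz in (True,):
            p,r=fit(L,o,[480,100,0,20],zz); print(nm,p);print(r)
E
python3 fit.py
```

```text
plate [ 555.98 -125.97   -0.09   -1.35] 
 [[-0.29  0.53]
 [ 0.55 -0.07]
 [-0.42  1.27]
 [ 0.53  0.74]
 [-0.97  0.08]
 [-1.18  0.05]
 [-0.56 -0.15]]
plate [ 555.85 -125.45   -0.09] 
 [[-0.45  0.52]
 [ 0.46 -0.06]
 [-0.59  1.3 ]
 [ 0.44  0.78]
 [-0.96 -0.1 ]
 [-1.14 -0.11]
 [-0.5  -0.36]]
bar [ 555.59 -126.8    -0.1   271.49] [[-0.28  0.6 ]
 [ 0.5   0.36]
 [-1.18  0.97]
 [-0.19 -1.  ]]
right hole (array([514.19, 161.14,  25.92]), np.float64(1.9272802258843915))
left hole (array([512.61, 265.49,  15.85]), np.float64(1.8994963407751735))
right [ 581.32  161.81 -150.77   23.79]
[[-0.    0.69]
 [-0.69  0.24]
 [ 0.28  0.35]
 [-0.59  0.29]
 [ 0.49 -0.35]
 [ 0.24 -0.5 ]
 [ 0.68 -2.82]
 [ 0.05  0.2 ]
 [-0.21 -0.78]
 [-1.19  1.15]
 [-0.29  0.17]
 [-0.31  0.05]
 [-0.02  0.49]]
left [ 580.01  265.47 -603.18   13.47]
[[ 0.37  0.82]
 [-0.41  0.43]
 [ 0.1   0.55]
 [-0.61  0.28]
 [ 0.65 -0.18]
 [ 0.07 -0.18]
 [ 0.47 -2.49]
 [-0.36  1.08]
 [-0.03 -1.19]
 [-1.37  0.6 ]
 [-0.49 -0.07]
 [-0.63  0.05]
 [-0.24  0.72]]
```

```bash
cat > st.py <<'E'
from rig import ctrl
from h import *
np.set_printoptions(precision=2,suppress=True)
def st():
    s=ctrl.sense(); w,x,y,z=s["ee_rot"]; M=R.from_quat([x,y,z,w]).as_matrix()
    print("t",round(s["time_s"],2),"pos",s["eef_pos"],"jaw yaw deg",np.degrees(np.arctan2(M[1,1],M[0,1])).round(2),"toolx",M[:,0],"F",s["force"],"grip",round(s["grip_width"],3),"j",s["joints"])
    return s,M
if __name__=="__main__": st()
E
python3 st.py
```

```text
t 0.2 pos [ 234.82 -469.41  241.95] jaw yaw deg -63.43 toolx [-0.  0. -1.] F [-0.83  0.46 -0.41] grip 1.0 j [-1.33  0.31  1.5  -0.    1.33 -0.22]
```

>>> step_arm([
  [[0,0,0.9],0.045],
  [[0,0,0.9],0.045],
  [[0.2,0.2,0.7],0.045],
  [[0.8,0.86,0],0.045],
  [[0.8,0.86,0],0.045],
], gripper=-1, force=80)

```text
time_s: 0.7
eef_pos: [307.3, -392.1, 342.6]
ee_rot: [-0.392, -0.589, -0.391, 0.589]
force: [-0.0, -0.4, -0.1]
grip_width: 1.001
```

>>> step_arm([
  [[0.8,0.86,0],0.045],
  [[0.8,0.86,0],0.045],
  [[0.8,0.86,0],0.007],
  [[0.8,0.86,0],0],
  [[0.8,0.86,0],0],
])

```text
time_s: 1.2
eef_pos: [467.9, -219.0, 342.3]
ee_rot: [-0.476, -0.523, -0.476, 0.523]
force: [0.7, -1.5, 1.1]
grip_width: 0.997
```

>>> step_arm([
  [[0.8,0.86,0],0],
  [[0.8,0.86,0],0],
  [[0.4,0.4,0],0],
  [[0,0,0],0],
])

```text
time_s: 1.6
eef_pos: [548.1, -133.8, 341.6]
ee_rot: [-0.476, -0.522, -0.477, 0.522]
force: [-0.7, -0.2, -0.1]
grip_width: 0.998
```

```bash
python3 - <<'E'
from st import *
from rig import capture
st()
T=capture("top");S=capture("scene")
crop(T,300,140,100,75,8,"pics/t1.png");crop(S,225,50,100,100,6,"pics/s1.png")
E
```

```text
t 1.6 pos [ 548.09 -133.78  341.57] jaw yaw deg -5.25 toolx [-0.  0. -1.] F [-0.67 -0.16 -0.08] grip 0.998 j [-0.45  0.36  1.18  0.    1.6  -0.36]
```

View pics/t1.png

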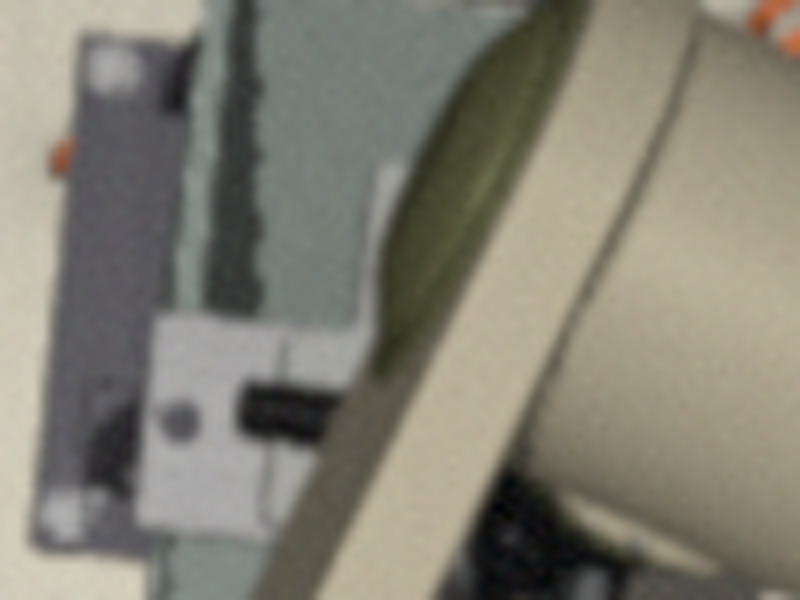

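View pics/s1.png

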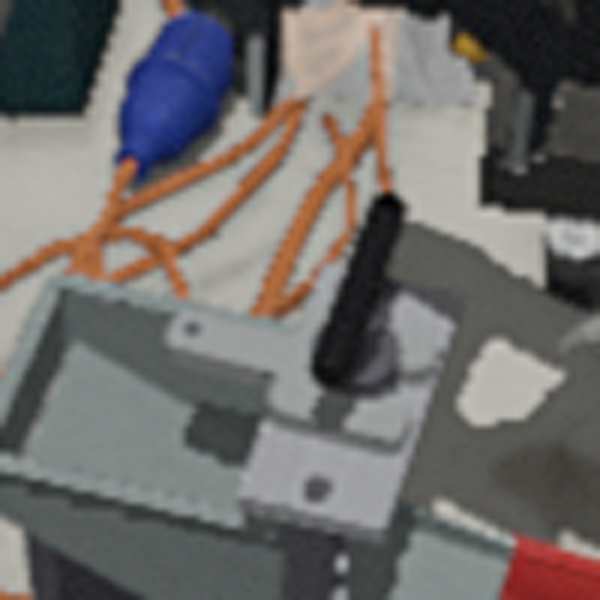

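```bash
python3 - <<'E'
from st import *
from rig import capture
s,M=st()
T=capture("top");S=capture("scene")
cv2.imwrite("pics/s2.png",S["image"]);cv2.imwrite("pics/t2.png",T["image"])
print(proj(S,s["eef_pos"]),proj(T,s["eef_pos"]))
E
```

```text
t 1.7 pos [ 546.62 -136.12  341.94] jaw yaw deg -5.44 toolx [-0. -0. -1.] F [-0.13 -0.75  0.55] grip 0.999 j [-0.45  0.36  1.18 -0.    1.6  -0.36]
[[290.45  71.1 ]] [[363.58 195.65]]
```

View pics/s2.png

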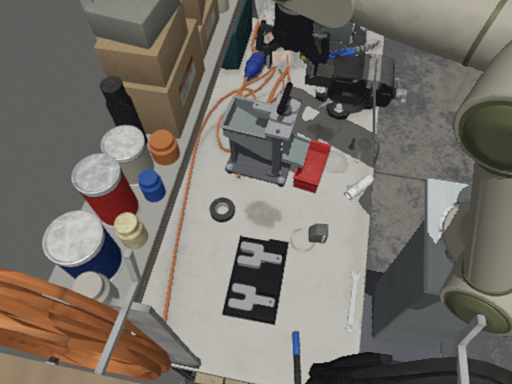

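View pics/t2.png

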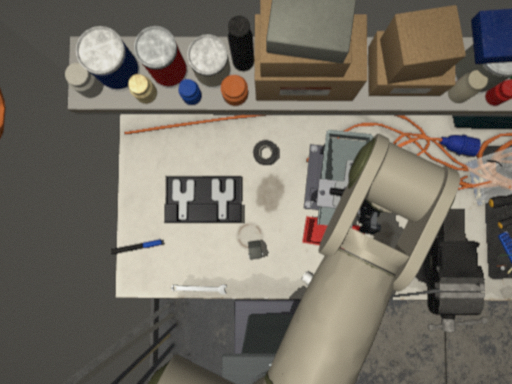

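>>> step_arm([
  [[0.22,0.24,-0.5],0],
  [[0,0,-0.5],0],
  [[0,0,-0.4],0],
  [[0,0,0],0],
  [[0,0,0],0],
])

```text
time_s: 2.3
eef_pos: [555.4, -127.1, 287.1]
ee_rot: [0.475, 0.524, 0.475, -0.523]
force: [1.1, -0.5, 0.2]
grip_width: 1.0
```

```bash
python3 - <<'E'
from st import *
from rig import capture
s,M=st()
S=capture("scene")
crop(S,235,30,100,100,6,"pics/s3.png")
print((proj(S,s["eef_pos"])-[235,30])*6)
E
```

```text
t 2.3 pos [ 555.38 -127.15  287.1 ] jaw yaw deg -5.54 toolx [ 0. -0. -1.] F [ 1.11 -0.49  0.16] grip 1.0 j [-0.43  0.39  1.28 -0.    1.48 -0.33]
[[297.53 370.66]]
```

View pics/s3.png

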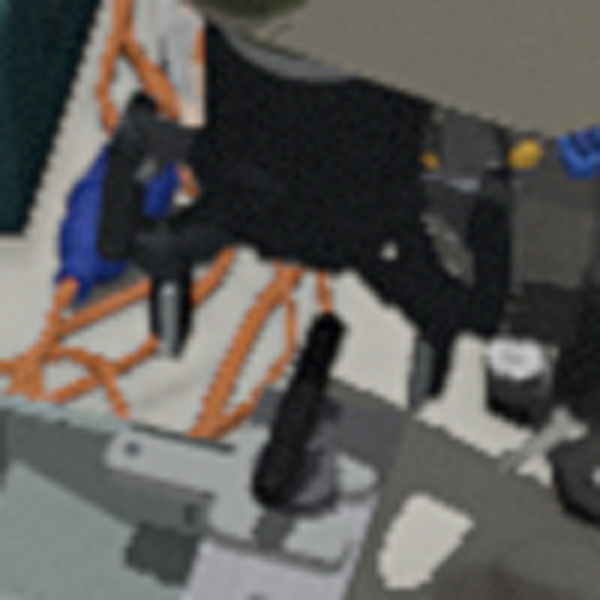

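>>> step_arm([
  [[0,0,-0.4],0],
  [[0,0,-0.12],0],
  [[0,0,0],0],
])

```text
time_s: 2.65
eef_pos: [555.5, -126.5, 265.7]
ee_rot: [-0.475, -0.523, -0.476, 0.523]
force: [0.9, 0.1, 0.1]
grip_width: 0.998
```

>>> step_arm([
  [[0,0,0],0],
  [[0,0,0],0],
  [[0,0,0],0],
  [[0,0,0],0],
  [[0,0,0],0],
], gripper=1, force=60)

```text
time_s: 3.15
eef_pos: [554.4, -126.2, 265.6]
ee_rot: [-0.474, -0.522, -0.477, 0.524]
force: [-5.0, -0.2, 4.8]
grip_width: 0.164
```

>>> step_arm([
  [[0,0,0],0],
  [[0,0,0],0],
  [[0,0,0],0],
])

```text
time_s: 3.45
eef_pos: [554.5, -126.2, 265.6]
ee_rot: [-0.475, -0.522, -0.476, 0.524]
force: [-8.9, 0.4, 2.2]
grip_width: 0.163
```

>>> step_arm([
  [[-0.03,0,0],0],
  [[0,0,0.1],0],
  [[0,0,0.15],0],
  [[0,0,0.15],0],
  [[0,0,0],0],
])

```text
time_s: 3.95
eef_pos: [554.4, -126.2, 282.0]
ee_rot: [-0.475, -0.523, -0.476, 0.523]
force: [-1.0, 1.3, -6.8]
grip_width: 0.163
```

```bash
python3 - <<'E'
from st import *
from rig import capture
s,M=st()
S=capture("scene")
crop(S,235,30,100,100,6,"pics/s4.png")
E
```

```text
t 3.95 pos [ 554.35 -126.24  282.03] jaw yaw deg -5.46 toolx [-0.  0. -1.] F [-0.97  1.26 -6.82] grip 0.163 j [-0.43  0.39  1.29 -0.    1.46 -0.33]
```

View pics/s4.png

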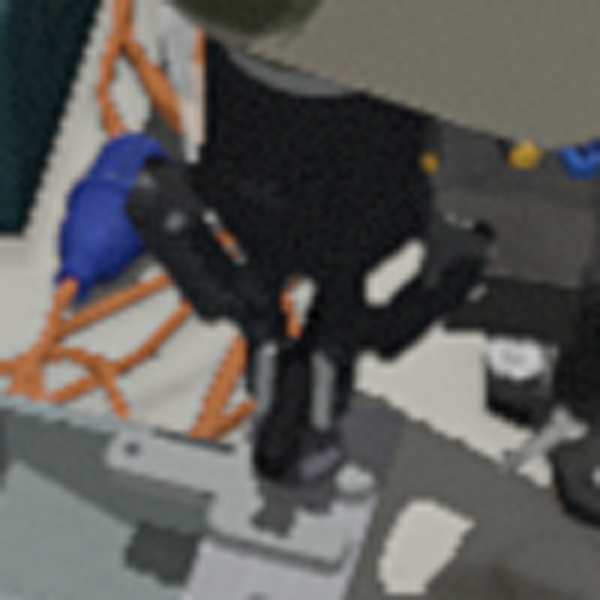

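>>> step_arm([
  [[0,0,0.15],0],
  [[0,0,0.15],0],
  [[0,0,0.1],0],
  [[0,0,0],0],
  [[0,0,0],0],
])

```text
time_s: 4.5
eef_pos: [554.4, -126.3, 298.5]
ee_rot: [0.476, 0.523, 0.475, -0.523]
force: [-2.2, 2.6, -3.4]
grip_width: 0.164
```

>>> step_arm([
  [[0,0,0],0],
  [[0,0,0],0],
  [[0,0,0],0],
  [[0,0,0],0],
], gripper=-1)

```text
time_s: 4.9
eef_pos: [554.6, -126.5, 297.9]
ee_rot: [0.476, 0.523, 0.475, -0.523]
force: [-0.7, -0.1, 0.1]
grip_width: 0.837
```

>>> step_arm([
  [[0,0,0.5],0],
  [[0,0,1],0],
  [[-0.1,0.9,0.3],0.045],
  [[-0.1,1,0],0.045],
  [[-0.1,1,0],0.045],
])

```text
time_s: 5.4
eef_pos: [542.3, -9.3, 370.1]
ee_rot: [0.577, 0.41, 0.576, -0.41]
force: [1.5, 1.4, -0.6]
grip_width: 1.002
```

>>> step_arm([
  [[-0.1,1,0],0.045],
  [[-0.1,1,0],0.045],
  [[0,0,0],0.045],
])

```text
time_s: 5.7
eef_pos: [533.8, 73.5, 370.2]
ee_rot: [0.651, 0.278, 0.65, -0.277]
force: [0.3, -1.5, -0.1]
grip_width: 0.999
```

```bash
python3 - <<'E'
from st import *
from rig import capture
import pickle
s,M=st()
T=capture("top");S=capture("scene")
pickle.dump((T,S),open("c1.pkl","wb"))
cv2.imwrite("pics/t5.png",T["image"])
crop(T,310,160,75,50,10,"pics/t5h.png");crop(S,250,70,60,70,8,"pics/s5h.png")
E
```

```text
t 5.7 pos [533.78  73.55 370.15] jaw yaw deg 43.75 toolx [ 0.  0. -1.] F [ 0.29 -1.48 -0.05] grip 0.999 j [-0.08  0.29  1.2   0.    1.65 -0.84]
```

View pics/t5h.png

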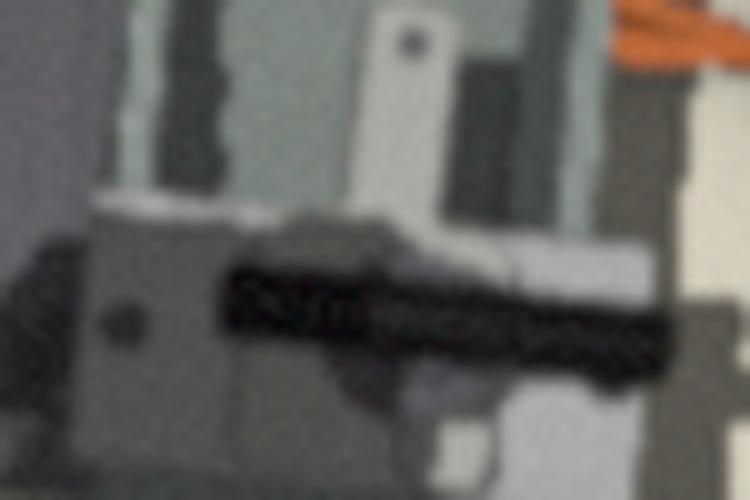

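View pics/s5h.png

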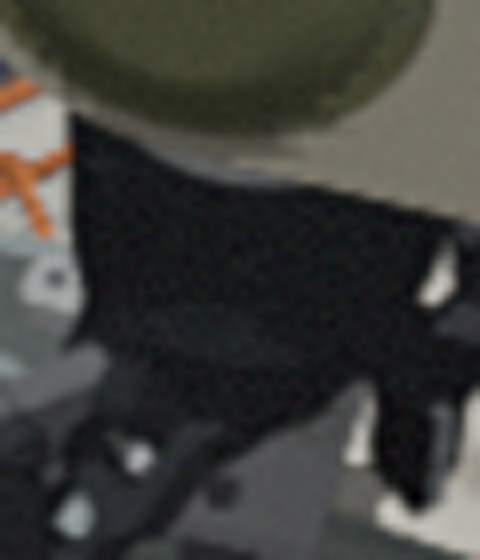

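>>> step_arm([
  [[0.3,0.8,-0.5],0.045],
  [[0.3,0.8,-0.5],0.045],
  [[0.4,0.6,-0.7],0.045],
  [[0,0,-1],0.045],
  [[0,0,-1],0.045],
])

```text
time_s: 6.3
eef_pos: [574.8, 157.4, 219.9]
ee_rot: [0.706, 0.039, 0.706, -0.039]
force: [0.6, -0.2, -0.3]
grip_width: 1.001
```

>>> step_arm([
  [[0,0,-1],0.038],
  [[0,0,-1],0],
  [[0,0,-0.5],0],
  [[0,0,0],0],
])

```text
time_s: 6.7
eef_pos: [573.4, 156.6, 118.6]
ee_rot: [0.705, -0.001, 0.709, 0.001]
force: [-0.2, 0.3, 1.2]
grip_width: 1.002
```

```bash
python3 - <<'E'
from st import *
from rig import capture
import pickle
s,M=st()
T=capture("top");S=capture("scene")
pickle.dump((T,S),open("c2.pkl","wb"))
cv2.imwrite("pics/t6.png",T["image"])
crop(S,250,70,60,70,8,"pics/s6h.png")
crop(S,215,210,100,110,6,"pics/s6t.png")
print((proj(S,s["eef_pos"])-[215,210])*6)
E
```

```text
t 6.7 pos [573.36 156.62 118.61] jaw yaw deg 90.2 toolx [-0.01 -0.   -1.  ] F [-0.24  0.27  1.17] grip 1.002 j [ 0.07  0.58  1.43 -0.    1.14 -1.5 ]
[[225.08 158.28]]
```

View pics/s6h.png

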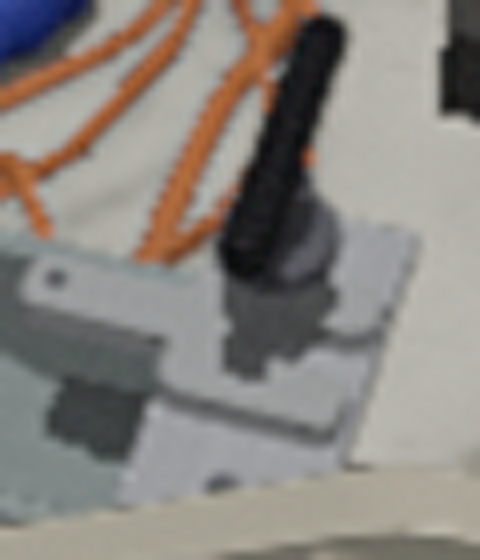

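View pics/s6t.png

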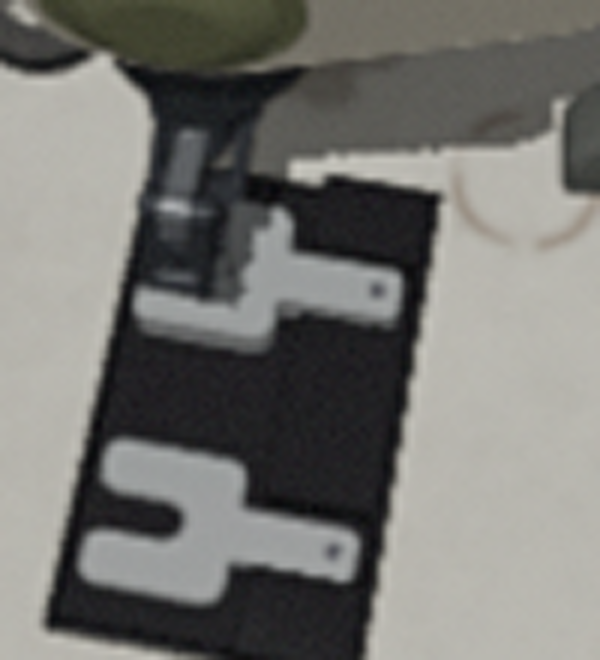

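View pics/t6.png

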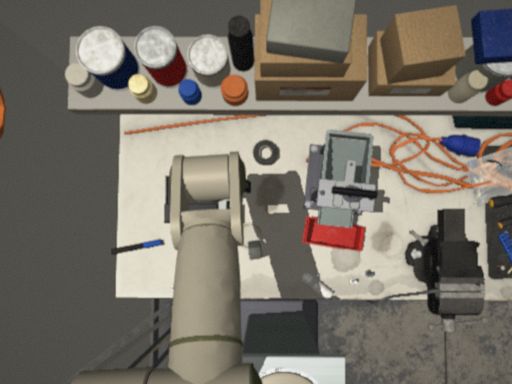

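>>> step_arm([
  [[0,0.13,-0.6],0.006],
  [[0,0,-0.9],0],
  [[0,0,-0.4],0],
  [[0,0,0],0],
  [[0,0,0],0],
])

```text
time_s: 7.3
eef_pos: [575.7, 162.8, 47.5]
ee_rot: [0.708, -0.009, 0.706, 0.009]
force: [0.0, -0.1, 0.3]
grip_width: 0.997
```

```bash
python3 - <<'E'
from st import *
from rig import capture
import pickle
from fit import px
s,M=st()
S=capture("scene")
crop(S,215,210,100,110,6,"pics/s7t.png")
T1,_=pickle.load(open("c1.pkl","rb"));_,S2=pickle.load(open("c2.pkl","rb"))
for a,b in(((230,298),(245,250)),((665,345),(322,35))): print(tri(T1,px(a,10,(310,160)),S2,px(b,8,(250,70))))
for a,b in(((205,210),(243,288)),((635,260),(320,72))): print(tri(T1,px(a,10,(310,170)),S2,px(b,8,(250,75))))
E
```

```text
t 7.3 pos [575.67 162.77  47.48] jaw yaw deg 91.5 toolx [ 0.  0. -1.] F [ 0.04 -0.06  0.33] grip 0.997 j [ 0.08  0.68  1.47 -0.    0.99 -1.52]
(array([559.64, -82.74, 305.8 ]), np.float64(2.911046602843998))
(array([ 552.06, -169.86,  300.1 ]), np.float64(1.5930515321267906))
(array([559.36, -82.15, 275.15]), np.float64(3.4540551128394266))
(array([ 551.19, -171.23,  268.76]), np.float64(1.5561856843108486))
```

View pics/s7t.png

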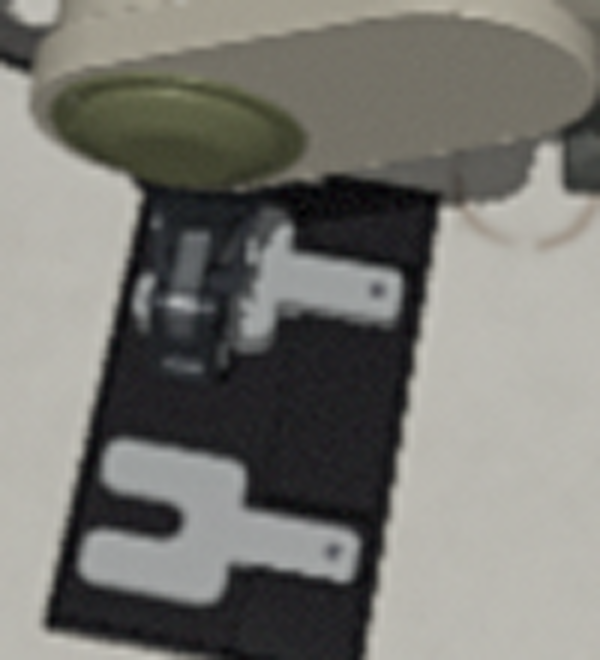

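>>> step_arm([
  [[0,0,-0.5],0],
  [[0,0,-0.34],0],
  [[0,0,0],0],
  [[0,0,0],0],
])

```text
time_s: 7.75
eef_pos: [574.9, 162.9, 12.6]
ee_rot: [0.707, -0.01, 0.707, 0.01]
force: [-0.0, -0.1, -0.1]
grip_width: 1.001
```

>>> step_arm([
  [[0,0,0],0],
  [[0,0,0],0],
  [[0,0,0],0],
  [[0,0,0],0],
], gripper=1, force=60)

```text
time_s: 8.15
eef_pos: [575.1, 162.9, 13.0]
ee_rot: [0.708, -0.01, 0.706, 0.01]
force: [-0.7, -0.1, 5.8]
grip_width: 0.643
```

>>> step_arm([
  [[0,0,0],0],
  [[0,0,0],0],
])

```text
time_s: 8.35
eef_pos: [575.1, 162.9, 13.0]
ee_rot: [0.708, -0.01, 0.706, 0.01]
force: [-0.0, -0.3, 5.7]
grip_width: 0.644
```

```bash
python3 - <<'E'
from h import *
import pickle
T,S=pickle.load(open("c0.pkl","rb"))
for n,u in dict(w1=(174,288),w2=(226,289),cast=(257,249),castL=(247,249),tape=(266,152),pen=(160,243),trayBL=(165,222),trayBR=(242,222),edge=(200,297)).items(): print(n,atz(T,u,0).round())
E
```

```text
w1 [325. 286.   0.]
w2 [323. 150.   0.]
cast [428.  70.   0.]
castL [427.  96.   0.]
tape [684.  48.   0.]
pen [441. 325.   0.]
trayBL [496. 313.   0.]
trayBR [498. 110.   0.]
edge [302. 217.   0.]
```

>>> step_arm([
  [[0,0,0.3],0],
  [[0,0,0.5],0],
  [[0,0,0.7],0],
  [[0,0,0],0],
])

```text
time_s: 8.75
eef_pos: [576.3, 163.1, 76.0]
ee_rot: [0.709, -0.009, 0.705, 0.01]
force: [0.2, 0.4, -2.0]
grip_width: 0.642
```

```bash
python3 - <<'E'
from st import *
from rig import capture
s,M=st()
S=capture("scene")
crop(S,215,190,100,110,6,"pics/s8t.png")
E
```

```text
t 8.75 pos [576.26 163.1   75.95] jaw yaw deg 91.56 toolx [ 0.01  0.   -1.  ] F [ 0.16  0.37 -2.02] grip 0.642 j [ 0.08  0.64  1.46  0.    1.04 -1.52]
```

View pics/s8t.png

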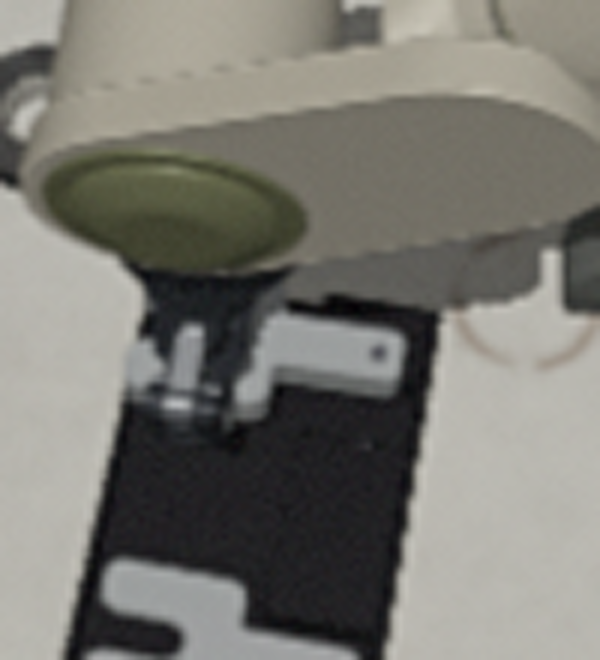

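>>> step_arm([
  [[-0.6,0.18,0],-0.02],
  [[-0.9,0,0],-0.017],
  [[-1,0,0],0],
  [[-0.9,0,0],0],
  [[0,0,-0.5],0],
])

```text
time_s: 9.3
eef_pos: [435.0, 170.4, 52.2]
ee_rot: [0.706, 0.031, 0.707, -0.031]
force: [1.7, 1.3, -1.8]
grip_width: 0.64
```

>>> step_arm([
  [[0,0,-0.6],0],
  [[0,0,-0.3],0],
  [[0,0,0],0],
  [[0,0,0],0],
])

```text
time_s: 9.7
eef_pos: [438.6, 170.0, 16.0]
ee_rot: [0.706, 0.032, 0.707, -0.032]
force: [-0.1, 0.1, -2.3]
grip_width: 0.638
```

>>> step_arm([
  [[0,0,-0.13],0],
  [[0,0,-0.06],0],
  [[0,0,0],0],
])

```text
time_s: 10.0
eef_pos: [438.4, 170.0, 8.2]
ee_rot: [0.706, 0.031, 0.706, -0.032]
force: [0.2, 0.5, -1.0]
grip_width: 0.638
```

>>> step_arm([
  [[0,0,-0.03],0],
  [[0,0,0],0],
])

```text
time_s: 10.2
eef_pos: [438.6, 170.1, 8.0]
ee_rot: [0.707, 0.031, 0.706, -0.031]
force: [-3.8, -2.1, 9.9]
grip_width: 0.64
```

>>> step_arm([
  [[0,0,0],0],
  [[0,0,0],0],
  [[0,0,0],0],
], gripper=-1)

```text
time_s: 10.5
eef_pos: [438.5, 170.1, 7.2]
ee_rot: [0.706, 0.032, 0.706, -0.031]
force: [-0.4, 0.6, 0.5]
grip_width: 0.997
```

>>> step_arm([
  [[0,0,0.5],0],
  [[0,0,1],0],
  [[0,0,1],0],
  [[0.8,0.6,0],0],
  [[0.8,0.6,0],0],
])

```text
time_s: 11.0
eef_pos: [503.9, 218.7, 109.2]
ee_rot: [0.708, 0.032, 0.705, -0.031]
force: [0.2, 0.4, 0.2]
grip_width: 1.0
```

```bash
python3 - <<'E'
from st import *
from rig import capture
import pickle
s,M=st()
T=capture("top");S=capture("scene")
pickle.dump((T,S),open("c3.pkl","wb"))
cv2.imwrite("pics/t9.png",T["image"])
crop(S,240,190,110,110,6,"pics/s9t.png")
crop(T,150,190,110,80,7,"pics/t9t.png")
E
```

```text
t 11.0 pos [503.86 218.7  109.16] jaw yaw deg 84.85 toolx [ 0.  0. -1.] F [0.16 0.4  0.17] grip 1.0 j [ 0.2   0.5   1.59 -0.    1.04 -1.28]
```

View pics/s9t.png

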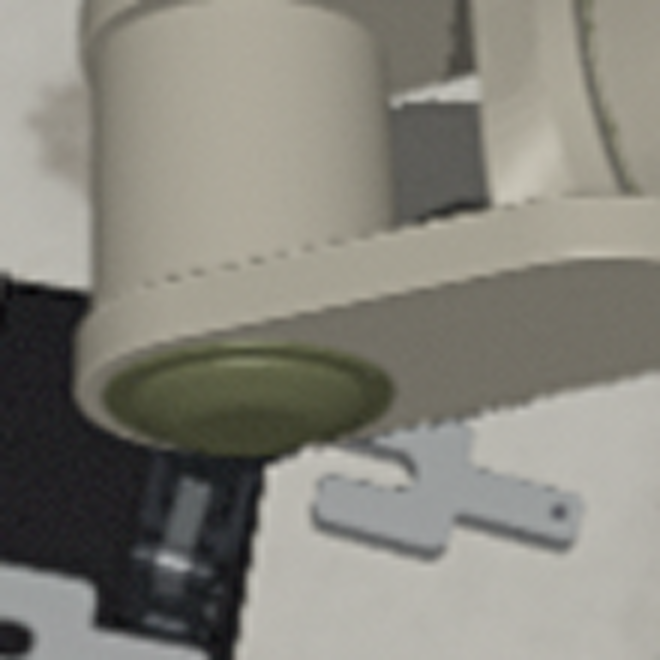

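View pics/t9t.png

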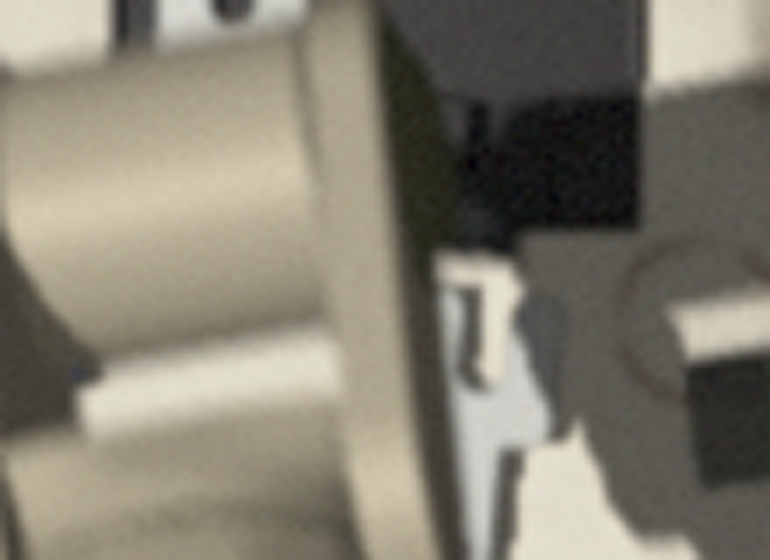

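```bash
python3 - <<'E'
from st import *
from fit import px
import pickle
T,S=pickle.load(open("c0.pkl","rb"))
print("old scene",atz(S,px((377,170),6,(215,230)),25),"top",atz(T,px((498,364),8,(160,170)),25))
_,S=pickle.load(open("c3.pkl","rb"))
h=px((560,512),6,(240,190));print("new hole",atz(S,h,20))
# tab end corners, plate corners top surf
for u in((582,500),(572,543),(462,490-12),(440,550),(315,505),(458,505)): print(u,atz(S,px(u,6,(240,190)),20))
s,M=st()
E
```

```text
old scene [513.26 160.77  25.  ] top [515.18 161.26  25.  ]
new hole [376.31 175.76  20.  ]
(582, 500) [368.28 169.16  20.  ]
(572, 543) [370.27 187.47  20.  ]
(462, 478) [416.28 169.22  20.  ]
(440, 550) [420.94 200.23  20.  ]
(315, 505) [472.15 191.49  20.  ]
(458, 505) [416.39 180.63  20.  ]
t 11.1 pos [505.02 219.81 107.27] jaw yaw deg 84.96 toolx [ 0.  0. -1.] F [-0.25 -0.76  0.14] grip 1.0 j [ 0.2   0.51  1.59  0.    1.04 -1.29]
```

>>> step_arm([
  [[-1,-0.4,0],0],
  [[-1,-0.4,0],0],
  [[-1,-0.33,0],0],
  [[0,0,-0.6],0],
  [[0,0,-0.6],0],
])

```text
time_s: 11.6
eef_pos: [381.7, 172.5, 59.3]
ee_rot: [0.707, 0.032, 0.706, -0.031]
force: [0.2, 0.7, -0.1]
grip_width: 0.997
```

>>> step_arm([
  [[0,0,0],0],
  [[0,0,0],0],
])

```text
time_s: 11.8
eef_pos: [382.3, 172.8, 59.4]
ee_rot: [0.706, 0.031, 0.707, -0.032]
force: [0.1, 0.5, -0.9]
grip_width: 0.999
```

```bash
python3 - <<'E'
from st import *
from rig import capture
s,M=st()
S=capture("scene")
crop(S,260,190,110,110,6,"pics/s10.png")
print((proj(S,s["eef_pos"])-[260,190])*6)
E
```

```text
t 11.8 pos [382.32 172.75  59.42] jaw yaw deg 84.89 toolx [-0. -0. -1.] F [ 0.13  0.47 -0.92] grip 0.999 j [ 0.14  0.35  2.01 -0.    0.78 -1.34]
[[437.21 465.86]]
```

View pics/s10.png

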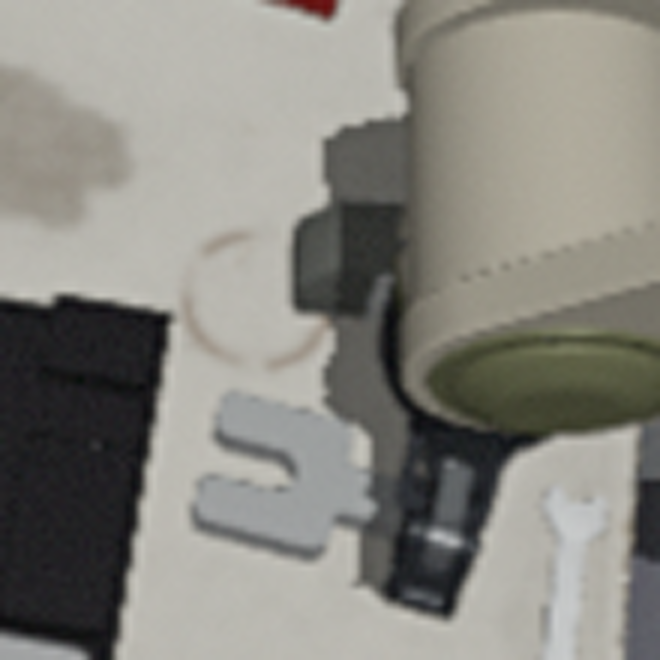

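>>> step_arm([
  [[0.06,0.05,-0.5],0],
  [[0,0,-0.5],0],
  [[0,0,-0.16],0],
  [[0,0,0],0],
])

```text
time_s: 12.25
eef_pos: [384.9, 174.9, 12.8]
ee_rot: [0.706, 0.031, 0.707, -0.032]
force: [-0.9, 0.6, 0.5]
grip_width: 1.001
```

>>> step_arm([
  [[0,0,0],0],
  [[0,0,0],0],
  [[0,0,0],0],
  [[0,0,0],0],
  [[0,0,0],0],
], gripper=1, force=100)

```text
time_s: 12.75
eef_pos: [385.0, 174.9, 13.4]
ee_rot: [0.706, 0.031, 0.706, -0.031]
force: [0.5, -0.0, 1.1]
grip_width: 0.21
```

>>> step_arm([
  [[0,0,0],0],
  [[0,0,0],0],
])

```text
time_s: 12.95
eef_pos: [385.0, 174.9, 13.3]
ee_rot: [0.707, 0.031, 0.706, -0.031]
force: [-2.5, -0.8, 10.7]
grip_width: 0.208
```

>>> step_arm([
  [[0,0,0.4],0],
  [[0,0,0.8],0],
  [[0,0,0.9],0],
  [[0,0,0.9],0],
  [[0,0,0.9],0],
])

```text
time_s: 13.45
eef_pos: [384.3, 174.8, 170.1]
ee_rot: [0.706, 0.031, 0.707, -0.032]
force: [0.8, -0.8, -2.0]
grip_width: 0.208
```

>>> step_arm([
  [[0.1,-0.5,0.9],0],
  [[0.1,-0.8,0.6],0],
  [[0.1,-0.9,0.3],0],
  [[0.1,-1,0],0],
  [[0.1,-1,0],0],
])

```text
time_s: 13.95
eef_pos: [404.5, 5.5, 241.0]
ee_rot: [0.707, 0.031, 0.706, -0.031]
force: [0.3, 0.8, -0.9]
grip_width: 0.208
```

>>> step_arm([
  [[0.1,-1,0],0],
  [[0.2,-1,0],0],
  [[0,-0.7,0],0],
  [[0,0,0],0],
])

```text
time_s: 14.35
eef_pos: [416.6, -103.7, 240.3]
ee_rot: [0.706, 0.033, 0.707, -0.033]
force: [0.6, -0.0, -1.3]
grip_width: 0.208
```

```bash
python3 - <<'E'
from st import *
from rig import capture
import pickle
s,M=st()
T=capture("top");S=capture("scene")
pickle.dump((T,S,s["eef_pos"]),open("c4.pkl","wb"))
cv2.imwrite("pics/t11.png",T["image"])
crop(S,240,60,110,100,6,"pics/s11.png")
crop(T,300,140,100,100,6,"pics/t11h.png")
E
```

```text
t 14.35 pos [ 416.59 -103.75  240.27] jaw yaw deg 84.68 toolx [-0. -0. -1.] F [ 0.59 -0.03 -1.31] grip 0.208 j [-0.52  0.1   1.76 -0.    1.28 -2.  ]
```

View pics/s11.png

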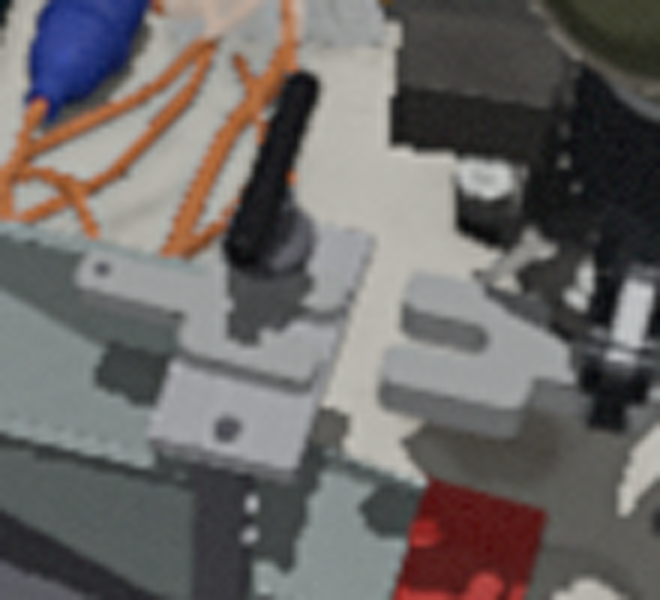

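View pics/t11h.png

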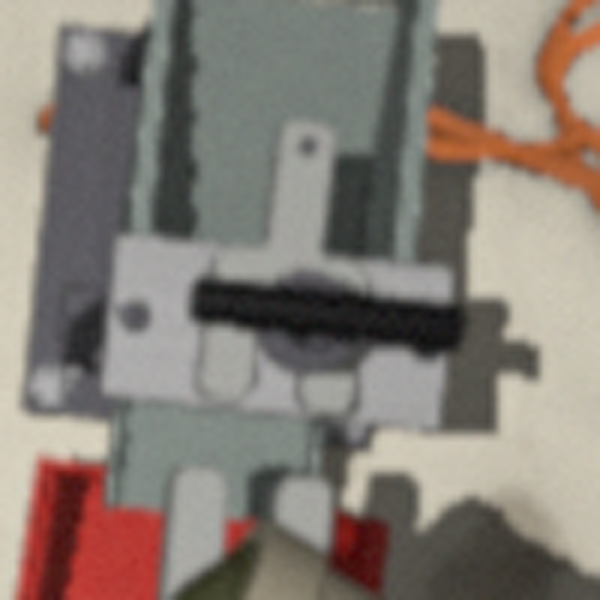

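```bash
python3 - <<'E'
from st import *
from fit import px
import pickle
T,S,p=pickle.load(open("c4.pkl","rb"))
t=lambda U:px(U,6,(300,140)); s=lambda U:px(U,6,(240,60))
ux=np.array([.9957,-.0924,0]); uy=np.array([.0924,.9957,0])
o=np.array([554.6,-126.3,0])
f=lambda P:np.array([(P-o)@ux,(P-o)@uy,P[2]])
top=240-13+20
for n,u,z in (("pr L out",(166,505),top),("pr R out",(333,515),top),("slot L",(226,505),top),("slot R",(274,505),top),("tipL",(197,467),top),("tipR",(305,477),top),
  ("collar L",(258,340),255+8),("bar L",(195,300),297),("bar R",(460,325),297),("fit outL",(196,375),222),("fit outR",(357,385),222),("fit slotL",(252,375),222),("fit slotR",(300,378),222),("fithole",(307,146),222),("plateBL",(120,235),210),("plateBR",(452,265),210),("plateFL",(103,393),210),("plateFR",(442,430),210)):
    print(n,f(atz(T,t(u),z)))
print("scene")
for n,u,z in (("slot bottom",(487,340),top),("tip far",(405,292),top),("tip near",(385,368),top),("bar near",(240,245),297),("bar far",(303,85),297),("plate corner -30,-62",(373,235),210),("fithole",(101,269),222)):
    print(n,f(atz(S,s(u),z)))
print("exp origin",f(p+59.7*ux))
E
```

```text
pr L out [-65.11  40.33 247.  ]
pr R out [-62.71 -17.88 247.  ]
slot L [-63.    19.52 247.  ]
slot R [-61.31   2.88 247.  ]
tipL [-50.82  30.78 247.  ]
tipR [-50.5   -7.01 247.  ]
collar L [ -5.7   16.17 263.  ]
bar L [  2.71  43.7  297.  ]
bar R [  3.22 -44.57 297.  ]
fit outL [-17.12  30.52 222.  ]
fit outR [-14.9  -27.21 222.  ]
fit slotL [-15.1   10.54 222.  ]
fit slotR [-14.45  -6.67 222.  ]
fithole [ 69.32  -1.78 222.  ]
plateBL [ 31.83  61.01 210.  ]
plateBR [ 32.97 -60.14 210.  ]
plateFL [-26.22  61.81 210.  ]
plateFR [-27.26 -61.63 210.  ]
scene
slot bottom [-88.59  11.08 247.  ]
tip far [-53.48  -3.18 247.  ]
tip near [-54.86  34.86 247.  ]
bar near [  2.87  35.32 297.  ]
bar far [  0.89 -47.48 297.  ]
plate corner -30,-62 [-29.73 -60.92 210.  ]
fithole [ 67.99  -2.8  222.  ]
exp origin [-79.81   9.7  240.27]
```

>>> step_arm([
  [[0,-0.28,0],0],
  [[0,0,0],0],
  [[0,0,0],0],
])

```text
time_s: 14.75
eef_pos: [416.9, -112.0, 240.7]
ee_rot: [0.706, 0.031, 0.706, -0.031]
force: [0.5, 0.3, -1.8]
grip_width: 0.207
```

>>> step_arm([
  [[0.36,-0.11,0],0],
  [[0.36,-0.035,0],0],
  [[0.36,-0.035,0],0],
  [[0,0,0],0],
  [[0,0,0],0],
])

```text
time_s: 15.25
eef_pos: [459.7, -119.1, 240.5]
ee_rot: [0.706, 0.031, 0.707, -0.031]
force: [0.4, -0.0, -1.8]
grip_width: 0.213
```

```bash
python3 - <<'E'
from st import *
from rig import capture
import pickle
s,M=st()
T=capture("top");S=capture("scene")
pickle.dump((T,S,s["eef_pos"]),open("c5.pkl","wb"))
crop(S,240,60,110,100,6,"pics/s12.png")
crop(T,310,160,75,60,10,"pics/t12h.png")
E
```

```text
t 15.25 pos [ 459.72 -119.1   240.52] jaw yaw deg 84.94 toolx [-0.  0. -1.] F [ 0.36 -0.03 -1.77] grip 0.213 j [-0.5   0.2   1.64 -0.    1.29 -1.98]
```

View pics/s12.png

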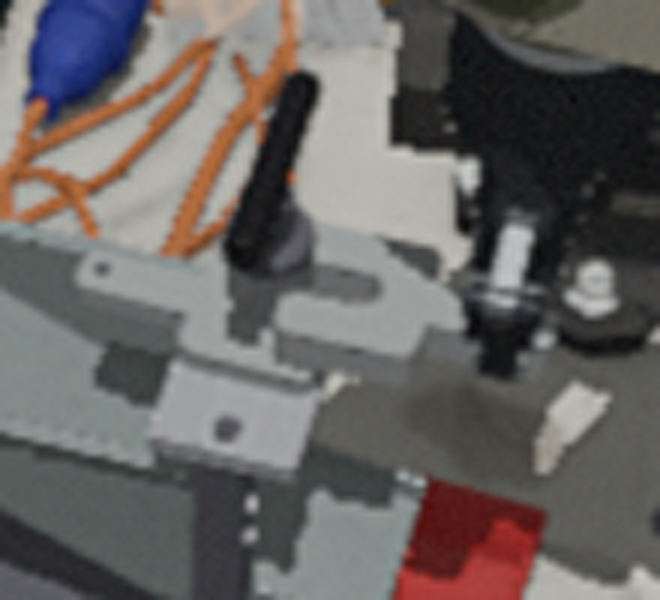

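View pics/t12h.png

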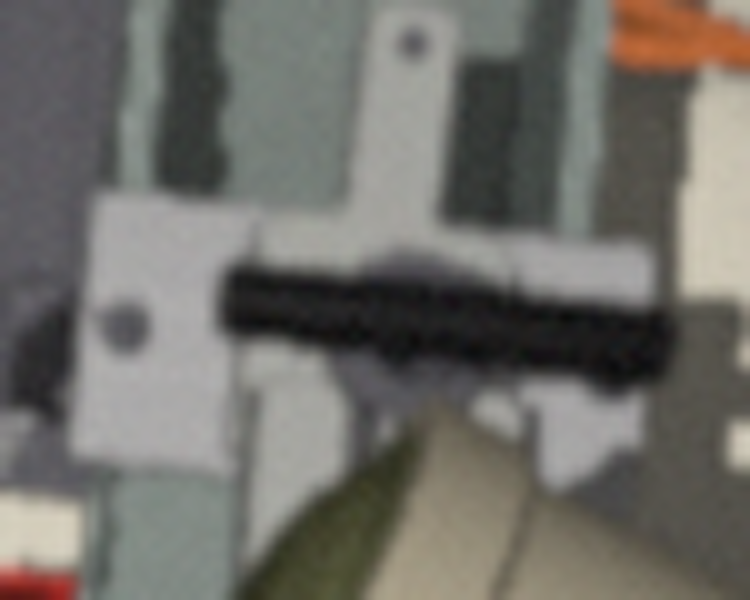

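```bash
python3 - <<'E'
from st import *
from fit import px
import pickle
T,S,p=pickle.load(open("c5.pkl","rb"))
t=lambda U:px(U,10,(310,160))
ux=np.array([.9957,-.0924,0]); uy=np.array([.0924,.9957,0]); o=np.array([554.6,-126.3,0])
f=lambda P:np.array([(P-o)@ux,(P-o)@uy,P[2]])
for n,u,z in(("outL",(252,430),247),("slotL",(350,430),247),("outR",(535,440),247),("barL",(222,298),297),("barR",(672,345),297),("collL",(335,360),263),("collR",(498,370),263),("collback",(420,252),263)): print(n,f(atz(T,t(u),z)))
print(f(p+59.7*ux))
E
```

```text
outL [-19.25  28.74 247.  ]
slotL [-17.18   8.29 247.  ]
outR [-15.38 -30.48 247.  ]
barL [  3.11  44.4  297.  ]
barR [  2.72 -45.61 297.  ]
collL [ -4.16  15.34 263.  ]
collR [ -2.85 -18.32 263.  ]
collback [ 19.93  -0.15 263.  ]
[-35.44  -1.6  240.52]
```

>>> step_arm([
  [[0.25,-0.023,0],0],
  [[0.25,-0.023,0],0],
  [[0.2,-0.02,0],0],
  [[0,0,0],0],
])

```text
time_s: 15.75
eef_pos: [489.0, -122.3, 240.4]
ee_rot: [0.706, 0.031, 0.706, -0.031]
force: [0.1, 0.1, -2.5]
grip_width: 0.204
```

>>> step_arm([
  [[0.15,-0.014,0],0],
  [[0.05,-0.005,0],0],
  [[0,0,0],0],
  [[0,0,0],0],
])

```text
time_s: 16.15
eef_pos: [496.0, -122.9, 240.7]
ee_rot: [0.706, 0.032, 0.706, -0.031]
force: [-0.2, -0.4, -1.6]
grip_width: 0.209
```

```bash
python3 - <<'E'
from st import *
from rig import capture
import pickle
s,M=st()
S=capture("scene");T=capture("top")
crop(S,240,60,110,100,6,"pics/s13.png");crop(T,310,160,75,60,10,"pics/t13h.png")
E
```

```text
t 16.15 pos [ 495.95 -122.93  240.68] jaw yaw deg 84.89 toolx [-0.  0. -1.] F [-0.19 -0.42 -1.61] grip 0.209 j [-0.47  0.28  1.54  0.    1.32 -1.95]
```

View pics/s13.png

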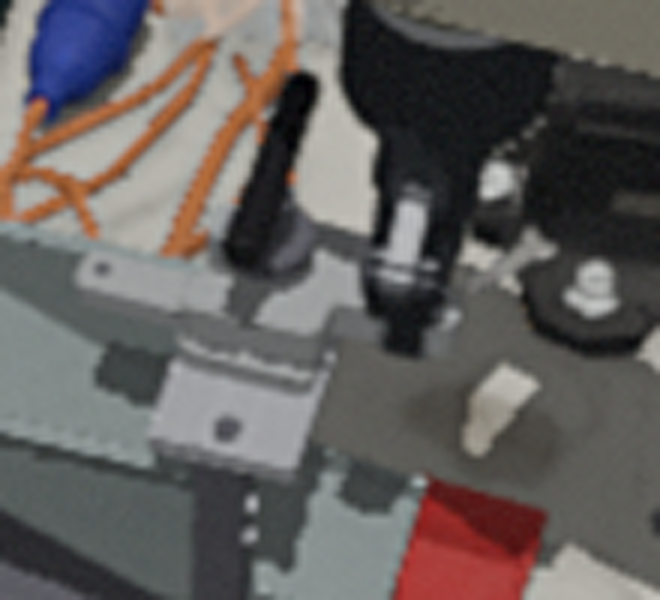

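View pics/t13h.png

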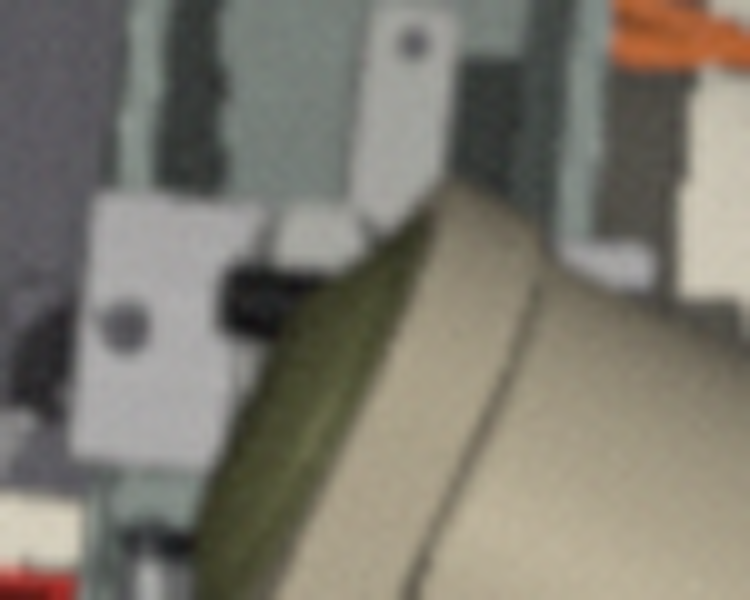

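>>> step_arm([
  [[0,0,-0.06],0],
  [[0,0,-0.04],0],
  [[0,0,0],0],
])

```text
time_s: 16.55
eef_pos: [495.9, -122.9, 236.4]
ee_rot: [0.706, 0.032, 0.707, -0.031]
force: [0.1, 0.2, -2.2]
grip_width: 0.211
```

>>> step_arm([
  [[0,0,-0.04],0],
  [[0,0,0],0],
])

```text
time_s: 16.75
eef_pos: [496.1, -123.0, 235.4]
ee_rot: [0.707, 0.031, 0.706, -0.032]
force: [-1.5, -0.5, 0.3]
grip_width: 0.209
```

Contact is starting. I'll ease down slightly, then open.

>>> step_arm([
  [[0,0,-0.02],0],
  [[0,0,0],0],
])

```text
time_s: 16.95
eef_pos: [496.1, -123.0, 235.2]
ee_rot: [0.707, 0.031, 0.706, -0.032]
force: [-4.5, 0.7, 6.1]
grip_width: 0.204
```

>>> step_arm([
  [[0,0,0],0],
  [[0,0,0],0],
  [[0,0,0],0],
  [[0,0,0],0],
], gripper=-0.2)

```text
time_s: 17.35
eef_pos: [496.1, -123.0, 234.2]
ee_rot: [0.706, 0.032, 0.706, -0.031]
force: [0.4, -0.9, -0.0]
grip_width: 0.6
```

```bash
python3 - <<'E'
from st import *
from rig import capture
import pickle
s,M=st()
S=capture("scene")
crop(S,240,60,110,100,6,"pics/s14.png")
E
```

```text
t 17.35 pos [ 496.07 -122.96  234.15] jaw yaw deg 84.89 toolx [-0.  0. -1.] F [ 0.43 -0.86 -0.04] grip 0.6 j [-0.47  0.29  1.55  0.    1.3  -1.95]
```

View pics/s14.png

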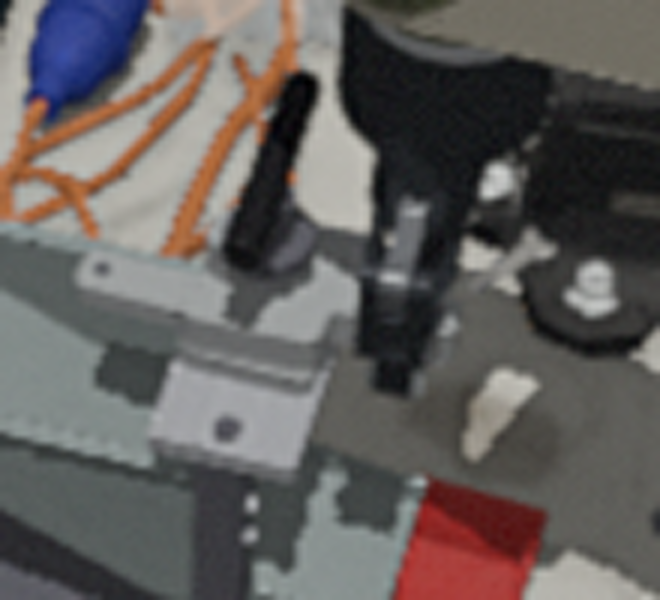

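>>> step_arm([
  [[-0.5,0.046,0],0],
  [[-0.9,0.08,0],0],
  [[-0.7,0.06,0.6],-0.045],
  [[0,0,1],-0.045],
  [[0,0,1],-0.045],
])

```text
time_s: 17.9
eef_pos: [411.2, -115.3, 339.7]
ee_rot: [0.683, 0.182, 0.683, -0.182]
force: [0.7, 0.0, -0.2]
grip_width: 0.599
```

>>> step_arm([
  [[0,0,0.5],-0.045],
  [[0,0,0],-0.045],
  [[0,0,0],-0.045],
  [[0,0,0],-0.045],
  [[0,0,0],-0.045],
])

```text
time_s: 18.4
eef_pos: [412.0, -115.5, 358.3]
ee_rot: [0.578, 0.407, 0.578, -0.407]
force: [-0.2, -0.4, -0.4]
grip_width: 0.601
```

```bash
python3 - <<'E'
from st import *
from rig import capture
import pickle
s,M=st()
S=capture("scene");T=capture("top")
pickle.dump((T,S),open("c6.pkl","wb"))
crop(S,240,60,110,100,6,"pics/s15.png");crop(T,310,160,75,60,10,"pics/t15h.png")
E
```

```text
t 18.4 pos [ 412.04 -115.5   358.31] jaw yaw deg 19.76 toolx [ 0. -0. -1.] F [-0.24 -0.38 -0.41] grip 0.601 j [-0.55  0.03  1.53  0.    1.57 -0.89]
```

View pics/s15.png

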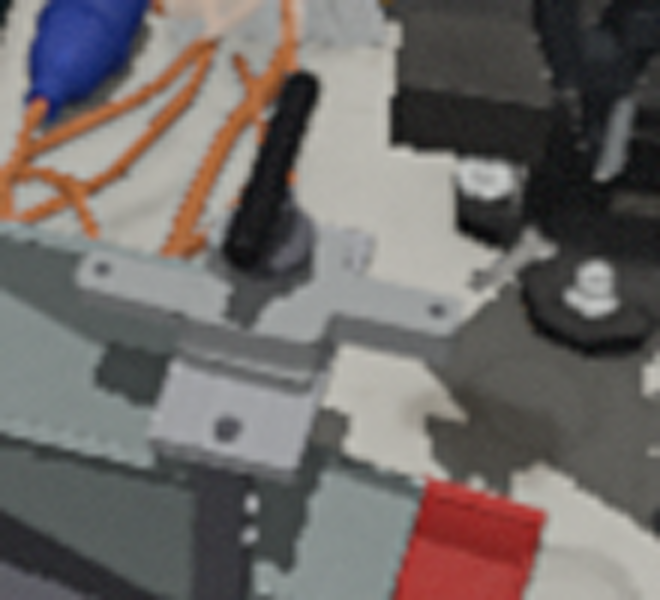

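View pics/t15h.png

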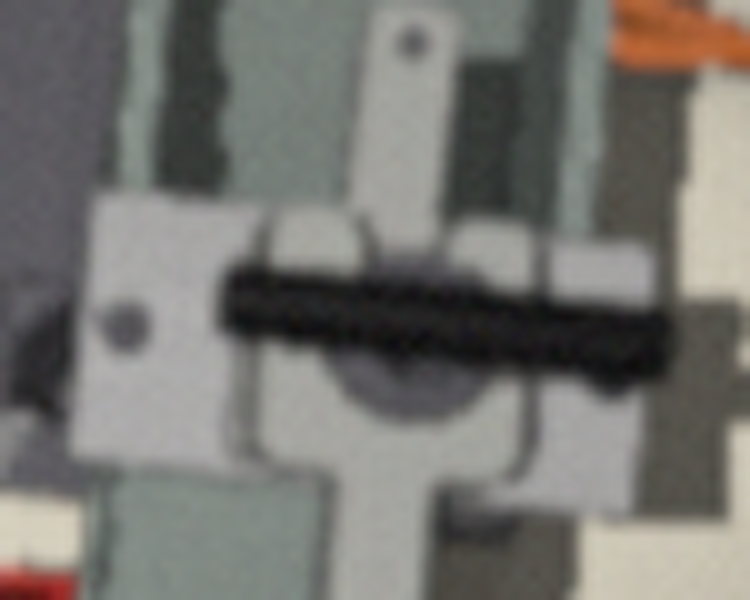

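>>> step_arm([
  [[0.5,0,0],-0.045],
  [[0.9,-0.07,0],-0.045],
  [[1,-0.1,0],-0.045],
  [[0.9,-0.1,0],-0.004],
  [[0.26,0,0],0],
], gripper=-1)

```text
time_s: 19.0
eef_pos: [556.7, -126.5, 356.6]
ee_rot: [-0.479, -0.52, -0.48, 0.52]
force: [-1.1, -0.2, -0.2]
grip_width: 1.003
```

>>> step_arm([
  [[0,0,-0.5],0],
  [[0,0,0],0],
  [[0,0,0],0],
])

```text
time_s: 19.3
eef_pos: [554.3, -126.3, 338.6]
ee_rot: [-0.479, -0.52, -0.479, 0.521]
force: [-0.3, 0.6, 0.5]
grip_width: 1.002
```

>>> step_arm([
  [[0,0,-0.6],-0.004],
  [[0,0,-0.4],0],
  [[0,0,0],0],
  [[0,0,0],0],
])

```text
time_s: 19.7
eef_pos: [554.6, -126.4, 299.8]
ee_rot: [0.476, 0.524, 0.474, -0.524]
force: [-0.0, -1.0, 0.6]
grip_width: 1.002
```

>>> step_arm([
  [[0,0,0],0],
  [[0,0,0],0],
  [[0,0,0],0],
  [[0,0,0],0],
  [[0,0,0],0],
], gripper=1, force=80)

```text
time_s: 20.2
eef_pos: [554.3, -126.3, 298.5]
ee_rot: [-0.475, -0.524, -0.475, 0.524]
force: [-0.9, 0.4, -0.8]
grip_width: 0.161
```

>>> step_arm([
  [[0,0,0],0],
  [[0,0,-0.08],0],
  [[0,0,-0.08],0],
  [[0,0,-0.08],0],
  [[0,0,0],0],
])

```text
time_s: 20.7
eef_pos: [554.3, -126.3, 288.9]
ee_rot: [-0.475, -0.524, -0.475, 0.524]
force: [-2.5, 0.7, 1.7]
grip_width: 0.154
```

>>> step_arm([
  [[0,0,-0.05],0],
  [[0,0,0],0],
])

```text
time_s: 20.9
eef_pos: [554.3, -126.3, 287.0]
ee_rot: [-0.475, -0.524, -0.475, 0.524]
force: [-2.7, 0.7, 3.1]
grip_width: 0.156
```

>>> step_arm([
  [[0,0,-0.05],0],
  [[0,0,0],0],
])

```text
time_s: 21.1
eef_pos: [554.3, -126.3, 284.9]
ee_rot: [-0.475, -0.524, -0.475, 0.524]
force: [-3.5, 0.9, 4.2]
grip_width: 0.156
```

>>> step_arm([
  [[0,0,-0.03],0],
  [[0,0,0],0],
])

```text
time_s: 21.3
eef_pos: [554.3, -126.3, 283.7]
ee_rot: [-0.475, -0.524, -0.475, 0.524]
force: [-3.0, 0.8, 4.9]
grip_width: 0.152
```

>>> step_arm([
  [[0,0,-0.03],0],
  [[0,0,0],0],
])

```text
time_s: 21.5
eef_pos: [554.3, -126.3, 282.5]
ee_rot: [-0.475, -0.524, -0.475, 0.524]
force: [-4.3, 0.5, 5.0]
grip_width: 0.157
```

>>> step_arm([
  [[0,0,-0.03],0],
  [[0,0,0],0],
])

```text
time_s: 21.7
eef_pos: [554.3, -126.3, 281.4]
ee_rot: [-0.475, -0.524, -0.475, 0.524]
force: [-4.1, 1.0, 6.2]
grip_width: 0.156
```

```bash
python3 - <<'E'
from st import *
from rig import capture
s,M=st()
S=capture("scene")
crop(S,240,60,110,100,6,"pics/s16.png")
E
```

```text
t 21.7 pos [ 554.34 -126.33  281.44] jaw yaw deg -5.65 toolx [ 0. -0. -1.] F [-4.12  1.01  6.18] grip 0.156 j [-0.43  0.39  1.29 -0.    1.46 -0.33]
```

View pics/s16.png

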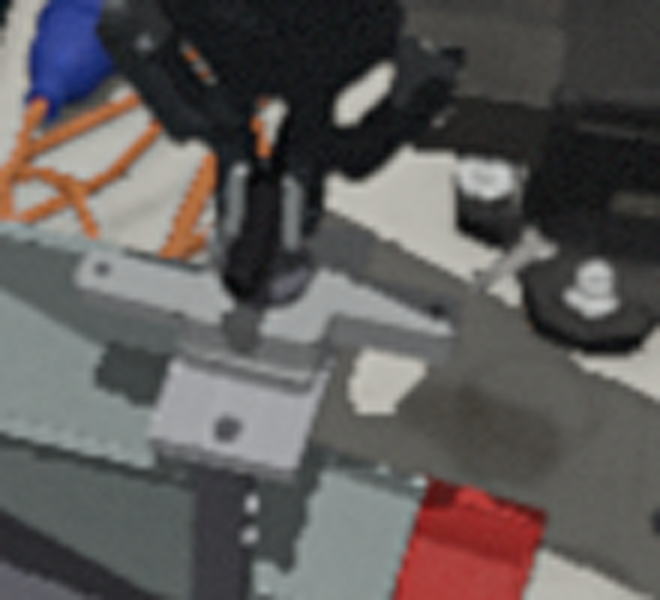

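```bash
python3 - <<'E'
from h import *
from fit import px
import pickle
T,S,p=pickle.load(open("c4.pkl","rb"))
ux=np.array([.9957,-.0924,0]); uy=np.array([.0924,.9957,0]); o=np.array([554.6,-126.3,0])
for z in (264.5,284,288,292,297,301): 
    print(z,[((proj(S,o+y*uy+[0,0,z])[0]-[240,60])*6+2.5).round(1) for y in(45,-45)])
E
```

```text
264.5 [array([237.9, 325.8]), array([299.2, 152. ])]
284 [array([239.5, 290.6]), array([301.8, 115.3])]
288 [array([239.9, 283.3]), array([302.4, 107.6])]
292 [array([240.2, 275.8]), array([302.9,  99.9])]
297 [array([240.6, 266.4]), array([303.6,  90.1])]
301 [array([241. , 258.9]), array([304.2,  82.2])]
```

>>> step_arm([
  [[0,0,-0.04],0],
  [[0,0,0],0],
])

```text
time_s: 21.95
eef_pos: [554.4, -126.3, 281.4]
ee_rot: [0.475, 0.524, 0.474, -0.524]
force: [-7.1, 1.9, 15.1]
grip_width: 0.153
```

>>> step_arm([
  [[0,0,-0.04],0],
  [[0,0,0],0],
])

```text
time_s: 22.15
eef_pos: [554.4, -126.3, 281.4]
ee_rot: [0.476, 0.524, 0.474, -0.524]
force: [-9.9, 3.0, 23.6]
grip_width: 0.157
```

>>> step_arm([
  [[0,0,-0.02],0],
  [[0,0,0],0],
  [[0,0,0],0],
])

```text
time_s: 22.45
eef_pos: [554.4, -126.3, 281.3]
ee_rot: [0.476, 0.524, 0.473, -0.523]
force: [-12.0, 3.1, 27.8]
grip_width: 0.16
```

>>> step_arm([
  [[0,0,0],0],
  [[0,0,0],0],
  [[0,0,0],0],
  [[0,0,0],0],
], gripper=-1)

```text
time_s: 22.85
eef_pos: [554.4, -126.3, 276.5]
ee_rot: [-0.474, -0.524, -0.475, 0.524]
force: [-0.9, -0.4, -0.4]
grip_width: 0.833
```

>>> step_arm([
  [[0,0,0.4],0],
  [[0,0,0.9],0],
  [[0,0,0.9],0],
  [[-0.9,0,0.3],0],
  [[-1,0,0],0],
])

```text
time_s: 23.35
eef_pos: [478.4, -126.5, 378.1]
ee_rot: [0.476, 0.524, 0.474, -0.524]
force: [-0.3, 0.3, 0.9]
grip_width: 1.003
```

>>> step_arm([
  [[-1,0,0],0],
  [[-1,0,0],0],
  [[-0.5,0,0],0],
  [[0,0,0],0],
])

```text
time_s: 23.75
eef_pos: [377.0, -126.2, 377.6]
ee_rot: [0.475, 0.524, 0.474, -0.524]
force: [0.2, 0.2, -0.6]
grip_width: 0.996
```

```bash
python3 - <<'E'
from st import *
from rig import capture
import pickle
s,M=st()
S=capture("scene");T=capture("top")
pickle.dump((T,S),open("c7.pkl","wb"))
cv2.imwrite("pics/t17.png",T["image"]);cv2.imwrite("pics/s17f.png",S["image"])
crop(S,255,75,70,60,10,"pics/s17.png");crop(T,310,160,75,60,10,"pics/t17h.png")
E
```

```text
t 23.75 pos [ 376.96 -126.21  377.59] jaw yaw deg -5.72 toolx [ 0. -0. -1.] F [ 0.19  0.2  -0.63] grip 0.996 j [-0.62 -0.04  1.56 -0.    1.62 -0.52]
```

View pics/s17.png

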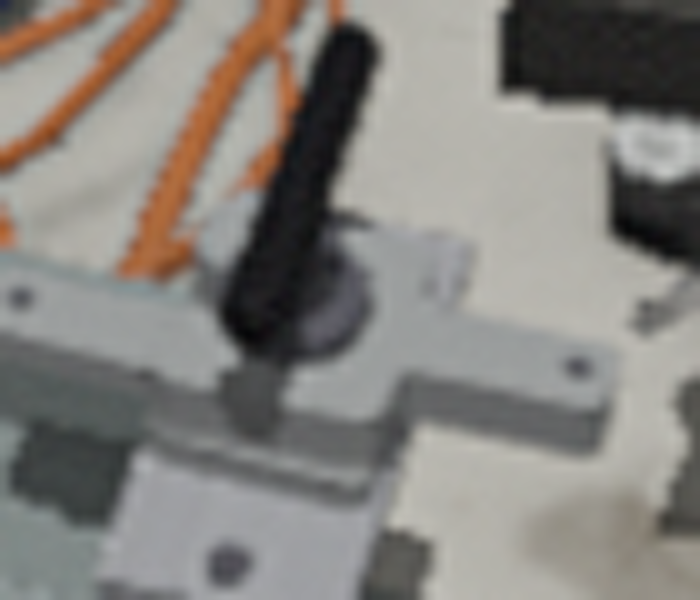

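View pics/t17h.png

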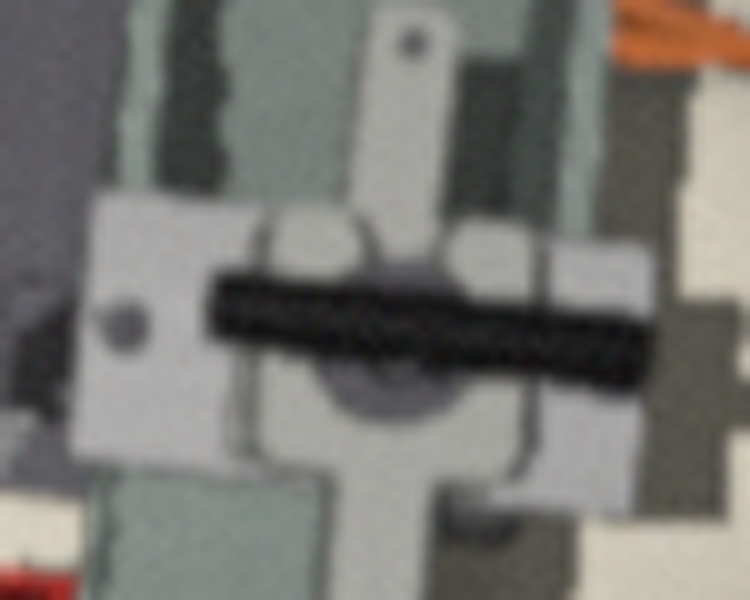

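View pics/s17f.png

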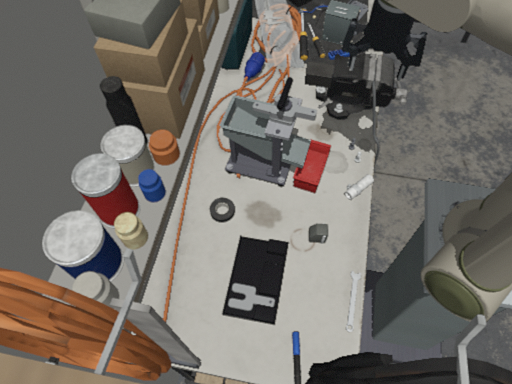

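View pics/t17.png

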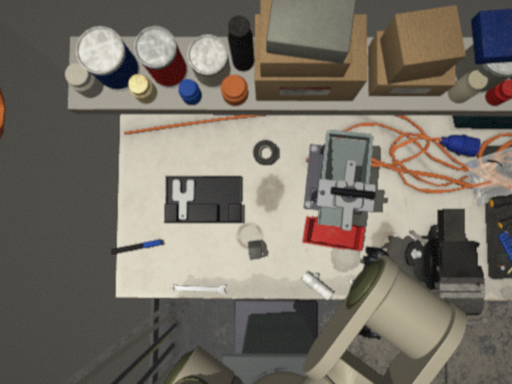

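```bash
python3 - <<'E'
from st import *
from fit import px
import pickle
T,S=pickle.load(open("c7.pkl","rb"))
for a,b in(((212,305),(252,315)),((650,352),(357,48))): print(tri(T,px(a,10,(310,160)),S,px(b,10,(255,75))))
# expected spacer/collar outlines
_,S0=pickle.load(open("c0.pkl","rb")); _,S6=pickle.load(open("c6.pkl","rb"))
for n,c in(("i",S0),("u",S6),("f",S)): crop(c,260,75,40,55,6,f"pics/x{n}.png")
cv2.imwrite("pics/cmp.png",np.hstack([cv2.imread(f"pics/x{n}.png") for n in "iuf"]))
E
```

```text
(array([559.64, -81.34, 290.66]), np.float64(2.4835883011500943))
(array([ 551.1 , -171.08,  282.5 ]), np.float64(3.153527057017598))
```

View pics/cmp.png

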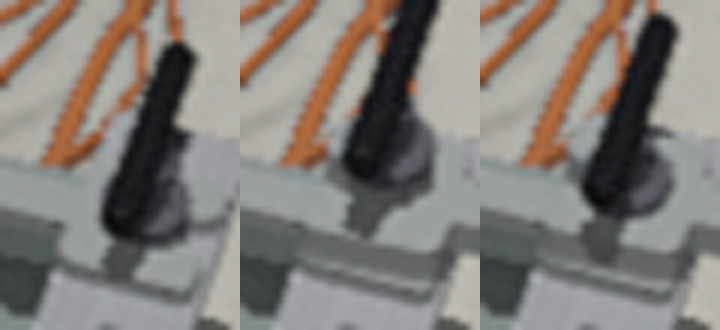

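```bash
python3 -c "
from rig import ticket
print(ticket.finish_job())"
```

```text
the job is handed in; nothing more can be done
None
```

I finished the job and handed it in at about 24 s: the gate handle is down on the two-spacer stack, which makes 32 mm. I pulled the gate up by the T-handle and laid the thick spacer on the bench. I then picked it up again by its tab and slid it onto the stem over the fitted one, tab to the front. Last I pushed the handle down.

**Seated:** The gripper came to a dead stop while the downward force rose to about 28 N, so the collar is firmly on the stack.

**Last pictures:** They show the spacer centred with its slot opposite to the fitted one's. The thin spacer is in the tray, and the bin, tape roll and casting look unmoved. The robot was clear of everything.

**Checks that disagreed:**
- **How far the gate was raised:** I aimed for about 45 mm. Working back from the hard stop, it was nearer 49 mm, so it stayed under the 50 mm limit with little margin. It therefore probably started near 16 mm, where I had assumed about 12.5 mm.
- **Bar height from the cameras:** The final pictures put the handle bar about 2.5 mm above its expected 284 mm. That is slightly more than the camera calibration error. The rise from the start and the drop from the raised position agree with the arm's own readings to 1–2 mm.

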